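Set the stock tags of the vial bins

TASK

Each bin on the stock board has a hinged tag in front of it, green on one face and red on the other. With the fingertips, gently push over the tags that are wrong, so that only the bins full of vials show green and the empty or nearly empty ones show red. Do not grip or lift anything, and leave the bins and the other things on the bench where they stand.

Things in the scene. Friction and masses are not known exactly. Their poses are not given: they have to be found in the camera images.
- board: The stock board: a fixed flat light-grey panel lying on the bench, 240 mm (its x) by 490 mm (its y) and 8 mm thick; origin at the centre of its underside. Its x points to the far side (bins), its y to the left as the robot sees it, z up. The whole board is placed and turned anew each time; everything on it has the board's directions.
- stand_a: Fixed aluminium hinge stand of tag_a: base 76 mm (x) by 24 mm (y), two 18 mm high ears. Origin on the board's top (8 mm above the bench) under the middle of the hinge pin, which lies 12 mm above it along the stand's x. Axes as the board. The four stands form a row along the board's y, 125 mm apart, in any order, on the robot's side of the board.
- tag_a (a joint): Lean of the tag on stand_a (rad), 0 = straight up. It swings with very little friction and falls by its own weight to a stop at either side: +0.68 = leaning to the stand's +y, green face up; -0.68 = leaning to the stand's -y, red face up. Pushed past upright it drops to the other side by itself.
- tag_a_edge (a point): Middle of the free upper edge of tag_a, a white plate with one green and one red face, 60 mm along the hinge (x), 45 mm from hinge pin to free edge, 4 mm thick, 30 g. The point swings with the tag: 55 mm over the bench and 28 mm to the side of the pin when leaning, 65 mm over the bench when upright.
- stand_b: Fixed aluminium hinge stand of tag_b: base 76 mm (x) by 24 mm (y), two 18 mm high ears. Origin on the board's top (8 mm above the bench) under the middle of the hinge pin, which lies 12 mm above it along the stand's x. Axes as the board. The four stands form a row along the board's y, 125 mm apart, in any order, on the robot's side of the board.
- tag_b (a joint): Lean of the tag on stand_b (rad), 0 = straight up. It swings with very little friction and falls by its own weight to a stop at either side: +0.68 = leaning to the stand's +y, green face up; -0.68 = leaning to the stand's -y, red face up. Pushed past upright it drops to the other side by itself.
- tag_b_edge (a point): Middle of the free upper edge of tag_b, a white plate with one green and one red face, 60 mm along the hinge (x), 45 mm from hinge pin to free edge, 4 mm thick, 30 g. The point swings with the tag: 55 mm over the bench and 28 mm to the side of the pin when leaning, 65 mm over the bench when upright.
- stand_c: Fixed aluminium hinge stand of tag_c: base 76 mm (x) by 24 mm (y), two 18 mm high ears. Origin on the board's top (8 mm above the bench) under the middle of the hinge pin, which lies 12 mm above it along the stand's x. Axes as the board. The four stands form a row along the board's y, 125 mm apart, in any order, on the robot's side of the board.
- tag_c (a joint): Lean of the tag on stand_c (rad), 0 = straight up. It swings with very little friction and falls by its own weight to a stop at either side: +0.68 = leaning to the stand's +y, green face up; -0.68 = leaning to the stand's -y, red face up. Pushed past upright it drops to the other side by itself.
- tag_c_edge (a point): Middle of the free upper edge of tag_c, a white plate with one green and one red face, 60 mm along the hinge (x), 45 mm from hinge pin to free edge, 4 mm thick, 30 g. The point swings with the tag: 55 mm over the bench and 28 mm to the side of the pin when leaning, 65 mm over the bench when upright.
- stand_d: Fixed aluminium hinge stand of tag_d: base 76 mm (x) by 24 mm (y), two 18 mm high ears. Origin on the board's top (8 mm above the bench) under the middle of the hinge pin, which lies 12 mm above it along the stand's x. Axes as the board. The four stands form a row along the board's y, 125 mm apart, in any order, on the robot's side of the board.
- tag_d (a joint): Lean of the tag on stand_d (rad), 0 = straight up. It swings with very little friction and falls by its own weight to a stop at either side: +0.68 = leaning to the stand's +y, green face up; -0.68 = leaning to the stand's -y, red face up. Pushed past upright it drops to the other side by itself.
- tag_d_edge (a point): Middle of the free upper edge of tag_d, a white plate with one green and one red face, 60 mm along the hinge (x), 45 mm from hinge pin to free edge, 4 mm thick, 30 g. The point swings with the tag: 55 mm over the bench and 28 mm to the side of the pin when leaning, 65 mm over the bench when upright.
- bin_full_1: A bin FULL of vials: nine amber vials with white caps, three by three. Open blue bin 90 x 90 mm, 36 mm high, standing loose on the far side of the board directly behind (stand's +x, 115 mm from stand origin to bin origin) the tag that belongs to it; origin at the centre of its underside, axes as the board. Any vials reach 47 mm above the bin's underside.
- bin_full_2: The other bin FULL of nine amber vials with white caps. Open blue bin 90 x 90 mm, 36 mm high, standing loose on the far side of the board directly behind (stand's +x, 115 mm from stand origin to bin origin) the tag that belongs to it; origin at the centre of its underside, axes as the board. Any vials reach 47 mm above the bin's underside.
- bin_low_1: A bin that is EMPTY. Open blue bin 90 x 90 mm, 36 mm high, standing loose on the far side of the board directly behind (stand's +x, 115 mm from stand origin to bin origin) the tag that belongs to it; origin at the centre of its underside, axes as the board. Any vials reach 47 mm above the bin's underside.
- bin_low_2: A bin that is nearly empty: only a single vial left in one corner; it does not count as full. Open blue bin 90 x 90 mm, 36 mm high, standing loose on the far side of the board directly behind (stand's +x, 115 mm from stand origin to bin origin) the tag that belongs to it; origin at the centre of its underside, axes as the board. Any vials reach 47 mm above the bin's underside.
- bottle: Bystander: upright white bottle with a blue cap, 54 mm across, 120 mm high, loose on the bench on the robot's side of the board; origin at the centre of its underside.
- jar: Bystander: clear screw jar, 60 mm across, 65 mm high, loose on the bench beyond the right end of the board; origin at the centre of its underside.
- block: Bystander: yellow plastic tube-holder block 70 x 45 x 30 mm, loose on the bench beyond the left end of the board; origin at the centre of its underside.

How it is judged:
By the outcome, as a careful person would: the job done as asked, in the order asked, and still so for the second after the job is handed in, with the robot touching nothing.
It also fails if it takes over 38 s, if anything falls off the work surface, if the arm or the gripper's body presses on something with over 40 N, if the wrist force passes 120 N, or if a joint passes its speed limit or range.

ROBOT

A 7-joint arm with a two-finger parallel gripper is mounted at the origin on the work surface. World frame = base frame: x ahead of the robot, y to its left, z up, the work surface at z = 0. Lengths are in m, angles in rad, forces in N, time in s.
With the tool pointing down it reaches from about 0.425 to 0.925 m from the base axis. Payload 6.8 kg.
Tool frame: the origin (TCP) lies midway between the tips of the shut fingers; the grasp point (between the pads) lies 19 mm behind it; z points along the fingers, y is the direction in which the jaws open and shut (so a half turn about z gives the same grasp; the last joint's range is limited). The gripper opens to 85 mm and grips with 20 to 120 N. Pads are 22 mm wide; open, the fingers measure 114 mm over their backs; the gripper's body (76 mm by 85 mm) begins 54 mm behind the grasp point. The pads swing forward as they close: fully open they stand 13 mm farther back than shut.
Start: joints at [1.102, 0.477, 0.022, 1.555, -0.011, 1.109, -0.083], TCP at [0.238, -0.632, 0.231] pointing down, gripper open.
Joint ranges: [-2.96, 2.96], [-0.34, 2.1], [-1.41, 1.46], [0.24, 2.44], [-1.37, 4.51], [0.17, 1.92], [-2.96, 2.96]. Speed limits (rad/s): [2.39, 2.39, 3.14, 3.14, 3.14, 3.14, 3.14].

INTERFACE

Orientations are given as a rotation vector (axis times angle).
In Python, from bench import r, imaging gives the robot as it stands.
- The arm moves only by the tool jog_arm, never from a script. Its argument "rows" is a list of rows, each an object with "delta_rot": the turn, a rotation vector about the tool's x, y, z in degrees, a list of three; "xyz": the shift along the tool's x, y, z in cm, a list of three; "fingers": the closure, from 0 (fully open) to 1 (shut). A call has exactly 5 rows; each row is the pose to reach, as a shift and turn from the pose measured when the call began, along the tool's axes at that moment; what a row does not reach only later rows make up. A row lasts 1/12 s, in which the tool goes at most 41.7 mm and 7.16 degrees, less where a joint would pass 70% of its speed; a pose out of reach is approached as far as the arm can. A call with a gripper value outside its range is refused whole. The fingers move at their own pace and stop on an object; "grip_force" is the grip in N (left out, the last holds). Time passes only in rows, so rows that repeat a pose let the fingers close, or fill a call up. It gives the time, the measured TCP pose, the force and the opening at its end, in the units of the state.
- r.get_obs(): the state, without advancing time (a new reading comes with each control period).
- imaging.grab_frame(name): name is "scene" or "top" or "wrist"; returns the picture (400x640x3 uint8, blue, green, red); there is no depth.
- imaging.camera_info(name): a dict with "camera_matrix" (3x3 intrinsics, pixels), "k1" (the pictures are not rectified: a ray, as slopes to the right and down, at radius r is drawn at 1 + k1 r^2 times it, then the intrinsics apply), "xyz" and "attitude" of the camera in the world. Camera axes: x right, y down, z forward; pixel columns grow to the right and rows downward; lengths in m; the calibration is good to about 2 mm. A picture is of the moment at which its call begins: read the wrist's pose just before it. camera_info takes no time and is no camera call; for the wrist camera it gives the pose at the moment of the call.
- r.hand_in(): hands the job in, once; it reports no verdict.
Trained networks look in the newest picture that a camera, given by its name, has taken for a name from the list of things; names that differ only in an ending like _2 or _b are one class to them, and where a whole thing is asked for, a point or a joint stands for the part that bears it (a point fixed in the world has none). Each returns a list of dicts, best first, with "conf" (0 to 1); they miss things now and then, are a little off and sometimes report something else, mostly with a low value. They report only what shows in the picture. A call takes as long as a camera call.
- imaging.find_in(camera, query): "position" ([column, row] in pixels, amid what is visible of it).
- imaging.cut_out(camera, query): "region" (400x640 bool, what is visible of it) and "position" ([column, row] in pixels, amid what is visible of it).
- imaging.tip_of(camera, query): "position" ([column, row] in pixels: a listed point, or the origin of a listed thing).
The state is a dict: "clock": time; "joints": joint angles; "qvel": joint speeds; "tau": joint torques, N m; "tcp_pos": TCP position; "orientation": TCP orientation; "contact_force": force on the tool from outside, world axes, zero at the start; "moment": the same for the moment, N m; "grip_width": finger opening in m.
Only numpy, scipy, OpenCV 4.12 (cv2) and the standard library are available. Lean on these libraries where they do the work, as an engineer would, in place of code of your own. Each camera call takes 0.05 s, during which the arm holds its last target.

## Working session

There is one attempt and no reset: what is moved stays moved. The work goes in short steps, Python scripts to look and compute and a tool call to move; the robot and the scene stay as the last step left them, time stands still between calls to the robot, and variables do not carry over. Pictures are saved under pics/ and viewed, and the job is handed in when it is done.

Besides the shell and the picture viewer there is one more tool, called after "Request:" as name([rows], argument=value, ...), one row to a line, values as JSON. jog_arm: Moves the arm, as the interface text tells. Its arguments: {"type":"object","properties":{"rows":{"type":"array","items":{"type":"object","properties":{"delta_rot":{"type":"array","items":{"type":"number"}},"xyz":{"type":"array","items":{"type":"number"}},"fingers":{"type":"number"}}}},"grip_force":{"type":"number"}},"required":["rows"]}

```bash
ls; mkdir -p pics; python3 - <<'E'
from bench import r, imaging
import cv2
o=r.get_obs()
for k in o: print(k,o[k])
for n in ("scene","top"):
    f=imaging.grab_frame(n); cv2.imwrite(f"pics/{n}0.png",f)
    print(n,imaging.camera_info(n))
    for q in ("stand_a","tag_a_edge","bin_full_1","bin_low_1","bin_low_2","bottle","jar"):
        print(q,[(d['position'],round(d['conf'],2)) for d in imaging.tip_of(n,q)])
print(r.get_obs()['clock'])
E
```

```text
pics
clock 0.0
joints [ 1.10188768  0.47777889  0.02233408  1.55645796 -0.01149446  1.10926709
 -0.08308718]
qvel [-0.001746   -0.0005335  -0.00046937 -0.00195875 -0.00126397 -0.00154008
  0.00058579]
tau [ 8.20385485e-04 -5.96439207e+01  1.60770804e+00 -2.81196213e+01
  1.23272126e-02  9.26942274e-03  3.08589608e-05]
tcp_pos [ 0.23807789 -0.63099535  0.23033707]
orientation [-3.08889941e+00 -5.63442725e-01  7.08049930e-04]
contact_force [-0.0581393   0.16749253 -0.51651553]
moment [-0.03368867 -0.04127969  0.05226244]
grip_width 0.08543001934319652
scene {'camera_matrix': array([[389.93237388,   0.        , 321.4380138 ],
       [  0.        , 389.93237388, 195.06154874],
       [  0.        ,   0.        ,   1.        ]]), 'k1': -0.026409487232458895, 'xyz': array([1.0325481 , 0.41359623, 0.8517546 ]), 'attitude': array([-1.16851937, -2.49235008,  0.83779873])}
stand_a [([311.6, 144.6], 0.68), ([385.0, 239.7], 0.56), ([332.5, 173.0], 0.5)]
tag_a_edge [([382.8, 219.7], 0.74)]
bin_full_1 [([297.3, 192.2], 0.81), ([382.4, 221.4], 0.72), ([350.1, 256.7], 0.6)]
bin_low_1 [([276.0, 159.4
[... 248 characters left out ...]
 401.85066487, 193.04544589],
       [  0.        ,   0.        ,   1.        ]]), 'k1': 0.0008217227896602414, 'xyz': array([0.46247566, 0.01810228, 1.15038946]), 'attitude': array([-2.13749127,  2.15362929, -0.12920412])}
stand_a [([298.2, 230.8], 0.94), ([383.7, 258.1], 0.86), ([258.3, 217.3], 0.78), ([343.5, 245.3], 0.65)]
tag_a_edge [([288.5, 226.7], 0.73), ([265.2, 217.2], 0.53)]
bin_full_1 [([272.4, 177.9], 0.9), ([352.8, 205.3], 0.56)]
bin_low_1 [([315.2, 193.3], 0.97), ([395.9, 224.1], 0.61), ([395.4, 263.1], 0.46)]
bin_low_2 [([315.2, 193.3], 0.97), ([395.9, 224.1], 0.61), ([395.4, 263.1], 0.46)]
bottle [([251.9, 254.6], 0.7), ([400.7, 222.1], 0.6)]
jar [([446.5, 245.1], 0.72)]
0.8
```

```bash
python3 - <<'E'
import cv2
t=cv2.imread("pics/top0.png"); cv2.imwrite("pics/topz.png",cv2.resize(t[130:310,215:475],None,fx=3,fy=3,interpolation=cv2.INTER_CUBIC))
E
```

```text
(no output)
```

View pics/topz.png

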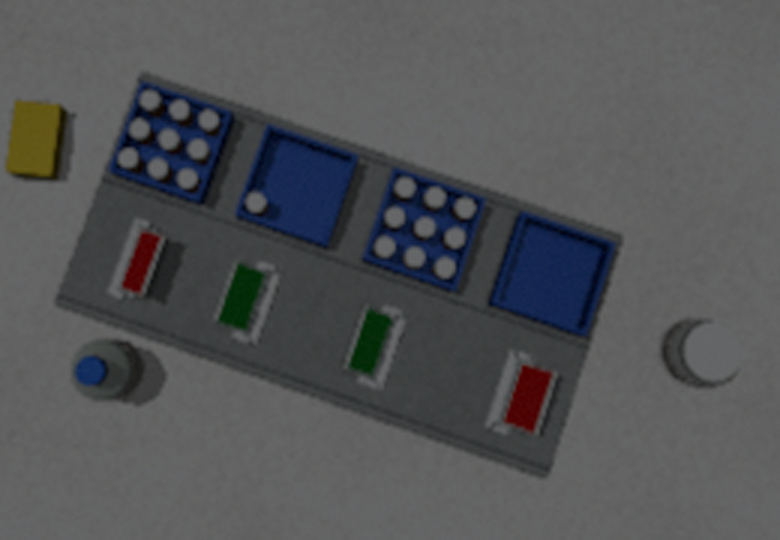

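View pics/scene0.png

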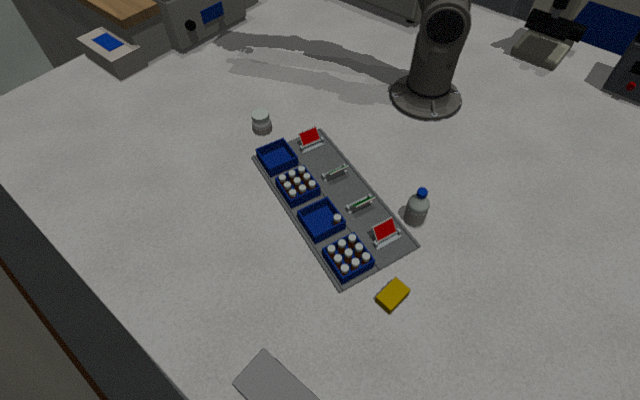

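The top view runs left to right: tag 1 is red in front of a full bin (wrong), and tag 2 is green in front of the nearly empty bin (wrong). Tag 3 is green with a full bin and tag 4 is red with an empty bin, so both of those are right. Tags 1 and 2 lean toward each other, so I can push both from the gap between them. Next I'll measure positions.

```bash
cat > h.py <<'E'
import numpy as np, cv2
from scipy.spatial.transform import Rotation as R
from bench import r, imaging
def ray(n,px):
    c=imaging.camera_info(n); K=c['camera_matrix']
    d=np.array([(px[0]-K[0,2])/K[0,0],(px[1]-K[1,2])/K[1,1]]); u=d.copy()
    for _ in range(20): u=d/(1+c['k1']*(u@u))
    return c['xyz'],R.from_rotvec(c['attitude']).as_matrix()@np.r_[u,1]
def onz(n,px,z):
    o,v=ray(n,px); return (o+v*(z-o[2])/v[2])[:2]
E
python3 - <<'E'
from h import *
P=[onz("top",p,.008) for p in ([258.3,217.3],[298.2,230.8],[343.5,245.3],[383.7,258.1])]
B=[onz("top",p,.008) for p in ([272.4,177.9],[315.2,193.3],[352.8,205.3],[395.9,224.1])]
print(np.round(P,4),np.round(B,4))
# rigid fit
L=[(0,-125*i/1000+.1875) for i in range(4)]+[(.115,-125*i/1000+.1875) for i in range(4)]
from scipy.optimize import least_squares
W=np.array(P+B);L=np.array(L)
f=lambda q:(L@np.array([[np.cos(q[2]),-np.sin(q[2])],[np.sin(q[2]),np.cos(q[2])]]).T+q[:2]-W)
s=least_squares(lambda q:f(q).ravel(),[.5,.0,-.3],loss='soft_l1',f_scale=.003)
print(s.x,np.degrees(s.x[2]),np.round(f(s.x)*1000,1))
print("bottle",onz("top",[251.9,254.6],0), onz("scene",[410,215.2],0))
for n,p in (("scene",[385,239.7]),("scene",[332.5,173]),("scene",[311.6,144.6])): print(onz(n,p,.008))
c,sn=np.cos(s.x[2]),np.sin(s.x[2]);ey=np.array([-sn,c])
for k in (.1875,.125,.0625): print(s.x[:2]+ey*k)
E
```

```text
[[ 0.5484  0.2187]
 [ 0.5092  0.1047]
 [ 0.4676 -0.0231]
 [ 0.4313 -0.1352]] [[ 0.662   0.1796]
 [ 0.6161  0.0561]
 [ 0.5806 -0.0512]
 [ 0.5261 -0.1722]]
[ 0.4887346   0.04160221 -0.33719671] -19.319948374167662 [[ 2.4 -0.1]
 [ 0.2 -4.1]
 [ 0.5  5.7]
 [-4.6 -0.2]
 [-2.7  0.9]
 [ 1.9  6.5]
 [-4.  -4.3]
 [ 9.1 -1.2]]
bottle [0.44319098 0.23669073] [0.44575619 0.22020572]
[0.55392779 0.21347683]
[ 0.46810419 -0.0239957 ]
[ 0.42123193 -0.1424628 ]
[0.55076766 0.2185433 ]
[0.53008997 0.15956294]
[0.50941228 0.10058257]
```

```bash
cat >> h.py <<'E'
YAW=-0.3372
C=np.array([0.4887,0.0416]); EX=np.array([np.cos(YAW),np.sin(YAW)]); EY=np.array([-EX[1],EX[0]])
def go(bx,by,z):
    """needed move in current tool axes (cm, deg) to board coords (row centre origin), tool x along board +y"""
    o=r.get_obs(); Rt=R.from_rotvec(o['orientation']); p=C+EX*bx+EY*by
    d=Rt.inv().apply(np.r_[p,z]-o['tcp_pos'])*100
    G=R.from_matrix(np.c_[np.r_[EY,0],np.r_[EX,0],[0,0,-1]])
    q=o['tcp_pos'][:2]-C
    print("t",round(o['clock'],2),"tcp",np.round(o['tcp_pos'],4),"board",np.round([q@EX,q@EY],4),"F",np.round(o['contact_force'],1),"w",round(o['grip_width'],3))
    print("move cm",np.round(d,2),"rot deg",np.round((Rt.inv()*G).as_rotvec(degrees=True),1))
E
python3 - <<'E'
from h import *
go(.005,.125,.2)
# check tag plate centres by colour
im=cv2.imread("pics/top0.png").astype(int)
b,g,rr=im[...,0],im[...,1],im[...,2]
for nm,m in (("red",(rr-np.maximum(b,g))>60),("green",(g-np.maximum(b,rr))>40)):
    n,_,st,ce=cv2.connectedComponentsWithStats(m.astype(np.uint8))
    for i in range(1,n):
        if st[i,4]>20:
            q=onz("top",ce[i],.0385)-C; print(nm,st[i,4],ce[i],np.round([q@EX,q@EY],4))
E
```

```text
t 0.8 tcp [ 0.2383 -0.6316  0.2313] board [-0.0136 -0.7181] F [-0.1  0.6  0.3] w 0.085
move cm [ 55.61 -63.4    3.13] rot deg [  0.   0. -50.]
red 105 [261.45714286 216.80952381] [0.0015 0.1732]
red 182 [390.47802198 262.12087912] [-0.0006 -0.2024]
```

Request:
jog_arm([
  {"xyz": [2.6,-3.0,0],"delta_rot": [0,0,-7],"fingers": 1},
  {"xyz": [5.2,-6.0,0],"delta_rot": [0,0,-14],"fingers": 1},
  {"xyz": [7.9,-9.0,0],"delta_rot": [0,0,-21],"fingers": 1},
  {"xyz": [10.5,-12.0,0],"delta_rot": [0,0,-28],"fingers": 1},
  {"xyz": [13.2,-15.0,0],"delta_rot": [0,0,-35],"fingers": 1},
])

```text
clock: 1.22
tcp_pos: [0.3091, -0.4429, 0.2315]
orientation: [2.773, 1.474, -0.0]
contact_force: [0.6, -0.2, 0.0]
grip_width: 0.0257
```

```bash
python3 -c "
from h import *
go(.005,.125,.2)"
```

```text
t 1.22 tcp [ 0.3091 -0.4429  0.2315] board [-0.0092 -0.5167] F [ 0.6 -0.2  0. ] w 0.026
move cm [ 62.43 -14.89   3.11] rot deg [  0.    0.  -14.7]
```

Request:
jog_arm([
  {"xyz": [3.9,-0.9,0],"delta_rot": [0,0,-5],"fingers": 1},
  {"xyz": [7.8,-1.9,0],"delta_rot": [0,0,-10],"fingers": 1},
  {"xyz": [11.7,-2.8,0],"delta_rot": [0,0,-14.7],"fingers": 1},
  {"xyz": [15.6,-3.7,0],"delta_rot": [0,0,-14.7],"fingers": 1},
  {"xyz": [19.5,-4.6,0],"delta_rot": [0,0,-14.7],"fingers": 1},
])

```text
clock: 1.63
tcp_pos: [0.3803, -0.2539, 0.2318]
orientation: [2.561, 1.817, -0.0]
contact_force: [0.5, 0.9, 1.2]
grip_width: 0.0002
```

```bash
python3 -c "
from h import *
go(.005,.125,.2)"
```

```text
t 1.63 tcp [ 0.3803 -0.2539  0.2318] board [-0.0045 -0.3147] F [0.5 0.9 1.2] w 0.0
move cm [43.97  0.96  3.13] rot deg [0.1 0.1 0. ]
```

Request:
jog_arm([
  {"xyz": [4,0.1,0],"delta_rot": [0,0,0],"fingers": 1},
  {"xyz": [8,0.2,0],"delta_rot": [0,0,0],"fingers": 1},
  {"xyz": [12,0.3,0],"delta_rot": [0,0,0],"fingers": 1},
  {"xyz": [16,0.4,0],"delta_rot": [0,0,0],"fingers": 1},
  {"xyz": [20,0.5,0],"delta_rot": [0,0,0],"fingers": 1},
])

```text
clock: 2.05
tcp_pos: [0.4515, -0.065, 0.232]
orientation: [2.561, 1.816, 0.0]
contact_force: [0.2, -0.6, 0.3]
grip_width: -0.0002
```

Request:
jog_arm([
  {"xyz": [4,0.1,0],"delta_rot": [0,0,0],"fingers": 1},
  {"xyz": [8,0.2,0],"delta_rot": [0,0,0],"fingers": 1},
  {"xyz": [12,0.3,0],"delta_rot": [0,0,0],"fingers": 1},
  {"xyz": [16,0.4,0],"delta_rot": [0,0,0],"fingers": 1},
  {"xyz": [20,0.5,0],"delta_rot": [0,0,0],"fingers": 1},
])

```text
clock: 2.47
tcp_pos: [0.5229, 0.1238, 0.232]
orientation: [2.561, 1.815, 0.001]
contact_force: [0.2, -0.7, -0.9]
grip_width: 0.0001
```

```bash
python3 -c "
from h import *
go(.005,.125,.09)"
```

```text
t 2.47 tcp [0.5229 0.1238 0.232 ] board [0.0051 0.0889] F [ 0.2 -0.7 -0.9] w 0.0
move cm [ 3.63 -0.06 14.2 ] rot deg [ 0.2  0.1 -0. ]
```

Request:
jog_arm([
  {"xyz": [2.5,0,0],"delta_rot": [0,0,0],"fingers": 1},
  {"xyz": [3.6,0,3],"delta_rot": [0,0,0],"fingers": 1},
  {"xyz": [3.6,0,7],"delta_rot": [0,0,0],"fingers": 1},
  {"xyz": [3.6,0,11],"delta_rot": [0,0,0],"fingers": 1},
  {"xyz": [3.6,0,14.2],"delta_rot": [0,0,0],"fingers": 1},
])

```text
clock: 2.88
tcp_pos: [0.5345, 0.1574, 0.0876]
orientation: [2.56, 1.815, -0.0]
contact_force: [0.3, -0.2, -0.7]
grip_width: -0.0001
```

```bash
python3 -c "
from h import *
go(.005,.125,.046)
f=imaging.grab_frame('top'); cv2.imwrite('pics/top1.png',cv2.resize(f[130:310,215:475],None,fx=3,fy=3))
f=imaging.grab_frame('scene'); cv2.imwrite('pics/scene1.png',cv2.resize(f[110:310,230:470],None,fx=3,fy=3))"
```

```text
t 2.88 tcp [0.5345 0.1574 0.0876] board [0.0049 0.1244] F [ 0.3 -0.2 -0.7] w -0.0
move cm [ 0.06 -0.    4.16] rot deg [ 0.1  0.1 -0. ]
```

View pics/top1.png

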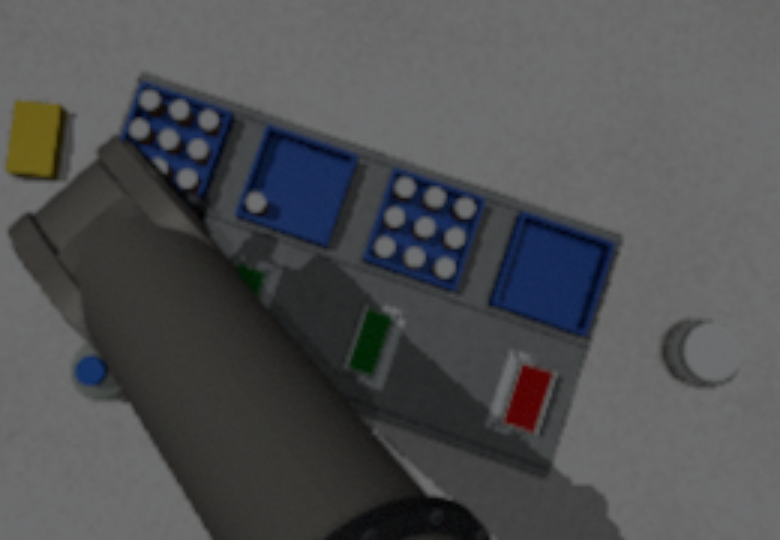

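View pics/scene1.png

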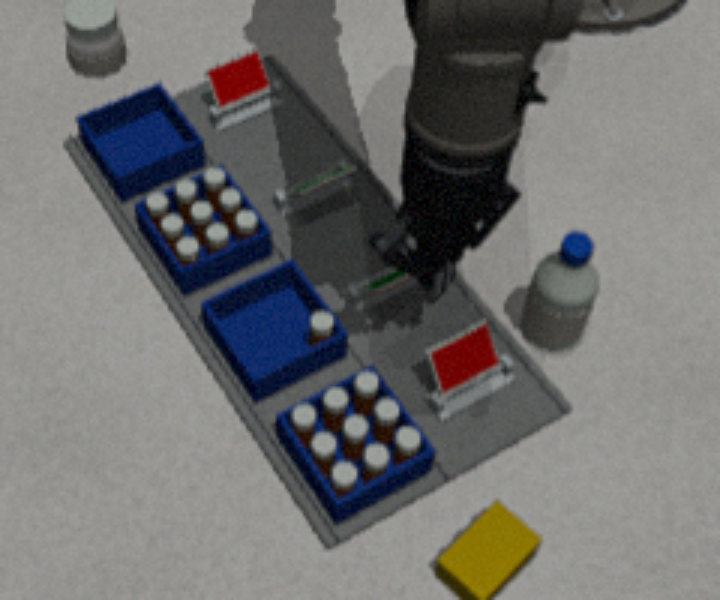

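The scene view shows the fingertips between tags 1 and 2, above the gap, with the bottle clear of the gripper. Descending now.

Request:
jog_arm([
  {"xyz": [0,0,1],"delta_rot": [0,0,0],"fingers": 1},
  {"xyz": [0,0,2],"delta_rot": [0,0,0],"fingers": 1},
  {"xyz": [0,0,3],"delta_rot": [0,0,0],"fingers": 1},
  {"xyz": [0,0,3.8],"delta_rot": [0,0,0],"fingers": 1},
  {"xyz": [0,0,4.1],"delta_rot": [0,0,0],"fingers": 1},
])

```text
clock: 3.4
tcp_pos: [0.5314, 0.1554, 0.0438]
orientation: [2.563, 1.816, -0.014]
contact_force: [-0.1, -0.7, 0.5]
grip_width: -0.0
```

Request:
jog_arm([
  {"xyz": [0.6,0,0],"delta_rot": [0,0,0],"fingers": 1},
  {"xyz": [1.2,0,0],"delta_rot": [0,0,0],"fingers": 1},
  {"xyz": [1.8,0,0],"delta_rot": [0,0,0],"fingers": 1},
  {"xyz": [2.3,0,0],"delta_rot": [0,0,0],"fingers": 1},
  {"xyz": [2.8,0,0],"delta_rot": [0,0,0],"fingers": 1},
])

```text
clock: 3.82
tcp_pos: [0.5411, 0.1829, 0.044]
orientation: [2.562, 1.817, -0.012]
contact_force: [-0.4, -1.1, 0.8]
grip_width: -0.0002
```

Request:
jog_arm([
  {"xyz": [0.5,0,0],"delta_rot": [0,0,0],"fingers": 1},
  {"xyz": [1.0,0,0],"delta_rot": [0,0,0],"fingers": 1},
  {"xyz": [1.5,0,0],"delta_rot": [0,0,0],"fingers": 1},
  {"xyz": [2.0,0,0],"delta_rot": [0,0,0],"fingers": 1},
  {"xyz": [2.5,0,0],"delta_rot": [0,0,0],"fingers": 1},
])

```text
clock: 4.23
tcp_pos: [0.5495, 0.2069, 0.0439]
orientation: [2.562, 1.817, -0.012]
contact_force: [0.3, -0.1, 0.0]
grip_width: 0.0
```

```bash
python3 -c "
from h import *
go(.005,.1825,.046)
f=imaging.grab_frame('scene'); cv2.imwrite('pics/scene2.png',cv2.resize(f[110:310,230:470],None,fx=3,fy=3))"
```

```text
t 4.23 tcp [0.5495 0.2069 0.0439] board [0.0027 0.1762] F [ 0.3 -0.1  0. ] w 0.0
move cm [ 0.63  0.23 -0.22] rot deg [-0.2  0.4  0. ]
```

View pics/scene2.png

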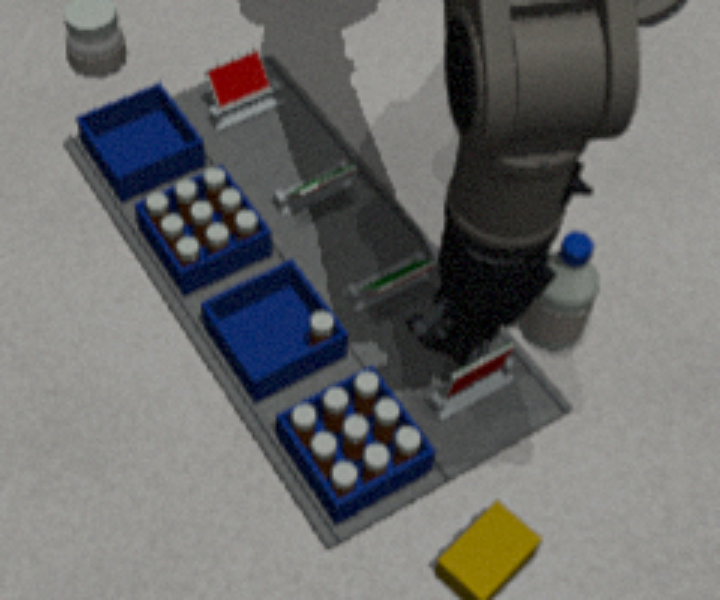

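Tag 1 is being swung up and is nearly upright. The bottle is still clear, so I continue past upright.

Request:
jog_arm([
  {"xyz": [0.4,0.1,0],"delta_rot": [0,0,0],"fingers": 1},
  {"xyz": [0.8,0.2,0],"delta_rot": [0,0,0],"fingers": 1},
  {"xyz": [1.2,0.2,0],"delta_rot": [0,0,0],"fingers": 1},
  {"xyz": [1.4,0.2,0],"delta_rot": [0,0,0],"fingers": 1},
  {"xyz": [1.4,0.2,0],"delta_rot": [0,0,0],"fingers": 1},
])

```text
clock: 4.7
tcp_pos: [0.5564, 0.2215, 0.044]
orientation: [-2.561, -1.819, 0.01]
contact_force: [-0.4, -0.2, -0.2]
grip_width: 0.0001
```

```bash
python3 -c "
from h import *
go(.005,.125,.046)
f=imaging.grab_frame('scene'); cv2.imwrite('pics/scene3.png',cv2.resize(f[110:310,230:470],None,fx=3,fy=3))"
```

```text
t 4.7 tcp [0.5564 0.2215 0.044 ] board [0.0044 0.1922] F [-0.4 -0.2 -0.2] w 0.0
move cm [-6.72  0.05 -0.17] rot deg [-0.2  0.3  0.1]
```

View pics/scene3.png

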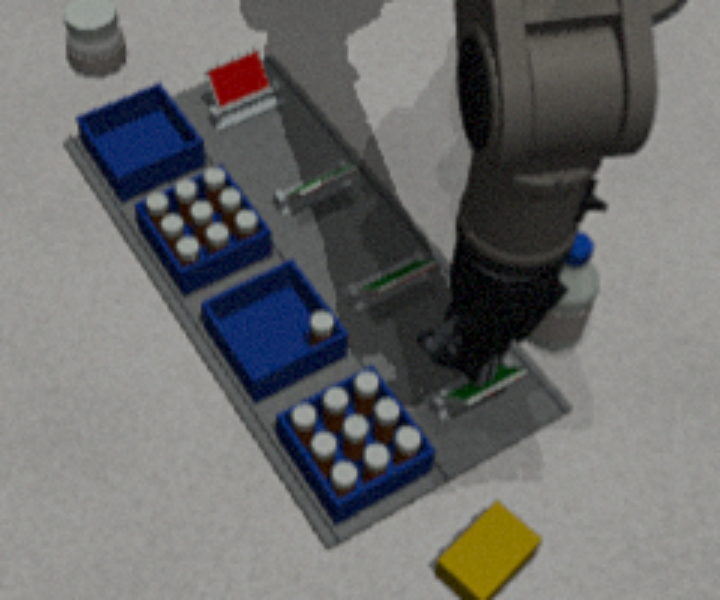

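Tag 1 has dropped to green. Next I move back through the gap and push tag 2 to the right.

Request:
jog_arm([
  {"xyz": [-1.5,0,0],"delta_rot": [0,0,0],"fingers": 1},
  {"xyz": [-3.3,0,0],"delta_rot": [0,0,0],"fingers": 1},
  {"xyz": [-5.1,0,0],"delta_rot": [0,0,0],"fingers": 1},
  {"xyz": [-6.6,0,0],"delta_rot": [0,0,0],"fingers": 1},
  {"xyz": [-7.5,0,0],"delta_rot": [0,0,0],"fingers": 1},
])

```text
clock: 5.17
tcp_pos: [0.5305, 0.1467, 0.044]
orientation: [2.563, 1.815, -0.014]
contact_force: [-0.6, -0.3, 0.6]
grip_width: -0.0001
```

Request:
jog_arm([
  {"xyz": [-0.5,0,0],"delta_rot": [0,0,0],"fingers": 1},
  {"xyz": [-1.0,0,0],"delta_rot": [0,0,0],"fingers": 1},
  {"xyz": [-1.5,0,0],"delta_rot": [0,0,0],"fingers": 1},
  {"xyz": [-2.0,0,0],"delta_rot": [0,0,0],"fingers": 1},
  {"xyz": [-2.5,0,0],"delta_rot": [0,0,0],"fingers": 1},
])

```text
clock: 5.58
tcp_pos: [0.5222, 0.1235, 0.0443]
orientation: [2.562, 1.817, -0.013]
contact_force: [0.5, 0.5, 0.3]
grip_width: -0.0
```

```bash
python3 -c "
from h import *
go(.005,.0575,.046)"
```

```text
t 5.58 tcp [0.5222 0.1235 0.0443] board [0.0045 0.0884] F [0.5 0.5 0.3] w -0.0
move cm [-3.09  0.05 -0.15] rot deg [-0.2  0.4 -0. ]
```

Request:
jog_arm([
  {"xyz": [-0.5,0,0],"delta_rot": [0,0,0],"fingers": 1},
  {"xyz": [-1.0,0,0],"delta_rot": [0,0,0],"fingers": 1},
  {"xyz": [-1.5,0,0],"delta_rot": [0,0,0],"fingers": 1},
  {"xyz": [-1.9,0,0],"delta_rot": [0,0,0],"fingers": 1},
  {"xyz": [-2.3,0,0],"delta_rot": [0,0,0],"fingers": 1},
])

```text
clock: 6.0
tcp_pos: [0.5145, 0.1014, 0.0445]
orientation: [2.563, 1.816, -0.013]
contact_force: [0.8, -0.1, -0.3]
grip_width: 0.0001
```

Request:
jog_arm([
  {"xyz": [-0.4,0,0],"delta_rot": [0,0,0],"fingers": 1},
  {"xyz": [-0.7,0,0],"delta_rot": [0,0,0],"fingers": 1},
  {"xyz": [-1.0,0,0],"delta_rot": [0,0,0],"fingers": 1},
  {"xyz": [-1.0,0,0],"delta_rot": [0,0,0],"fingers": 1},
  {"xyz": [-1.0,0,0],"delta_rot": [0,0,0],"fingers": 1},
])

```text
clock: 6.42
tcp_pos: [0.5111, 0.0918, 0.0446]
orientation: [2.563, 1.816, -0.013]
contact_force: [0.0, 0.9, -0.1]
grip_width: -0.0003
```

```bash
python3 -c "
from h import *
go(.005,.125,.2)
f=imaging.grab_frame('scene'); cv2.imwrite('pics/scene4.png',cv2.resize(f[110:310,230:470],None,fx=3,fy=3))"
```

```text
t 6.42 tcp [0.5111 0.0918 0.0446] board [0.0046 0.0548] F [ 0.   0.9 -0.1] w -0.0
move cm [  6.91  -0.03 -15.59] rot deg [-0.2  0.4 -0. ]
```

View pics/scene4.png

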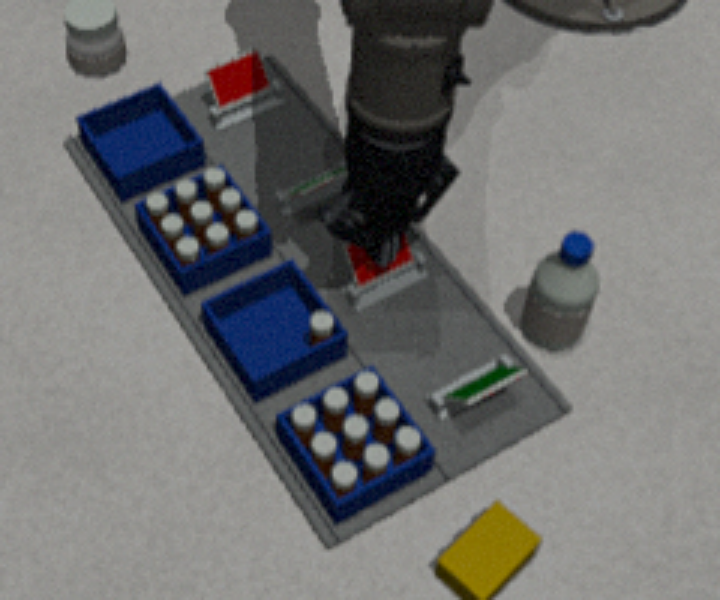

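Tag 2 has dropped to red. I back off toward the gap, then go up and away.

Request:
jog_arm([
  {"xyz": [1.5,0,0],"delta_rot": [0,0,0],"fingers": 1},
  {"xyz": [3,0,-1.5],"delta_rot": [0,0,0],"fingers": 1},
  {"xyz": [3,0,-5.5],"delta_rot": [0,0,0],"fingers": 1},
  {"xyz": [3,0,-9.5],"delta_rot": [0,0,0],"fingers": 1},
  {"xyz": [3,0,-13.5],"delta_rot": [0,0,0],"fingers": 1},
])

```text
clock: 6.88
tcp_pos: [0.5214, 0.1219, 0.1806]
orientation: [-2.561, -1.819, 0.014]
contact_force: [0.7, 0.5, -0.5]
grip_width: -0.0
```

Request:
jog_arm([
  {"xyz": [-2,0,-4],"delta_rot": [0,0,0],"fingers": 1},
  {"xyz": [-6,0,-5],"delta_rot": [0,0,0],"fingers": 1},
  {"xyz": [-10,0,-5],"delta_rot": [0,0,0],"fingers": 1},
  {"xyz": [-14,0,-5],"delta_rot": [0,0,0],"fingers": 1},
  {"xyz": [-18,0,-5],"delta_rot": [0,0,0],"fingers": 1},
])

```text
clock: 7.3
tcp_pos: [0.4618, -0.0491, 0.2325]
orientation: [2.56, 1.82, -0.012]
contact_force: [0.6, -0.0, -0.4]
grip_width: -0.0002
```

Request:
jog_arm([
  {"xyz": [-4,0,0],"delta_rot": [0,0,0],"fingers": 1},
  {"xyz": [-8,0,0],"delta_rot": [0,0,0],"fingers": 1},
  {"xyz": [-12,0,0],"delta_rot": [0,0,0],"fingers": 1},
  {"xyz": [-16,0,0],"delta_rot": [0,0,0],"fingers": 1},
  {"xyz": [-20,0,0],"delta_rot": [0,0,0],"fingers": 1},
])

```text
clock: 7.72
tcp_pos: [0.3953, -0.2394, 0.2342]
orientation: [2.559, 1.82, -0.012]
contact_force: [0.2, -0.7, -0.4]
grip_width: 0.0003
```

Request:
jog_arm([
  {"xyz": [-4,0,0],"delta_rot": [0,0,0],"fingers": 1},
  {"xyz": [-8,0,0],"delta_rot": [0,0,0],"fingers": 1},
  {"xyz": [-11,0,0],"delta_rot": [0,0,0],"fingers": 1},
  {"xyz": [-13,0,0],"delta_rot": [0,0,0],"fingers": 1},
  {"xyz": [-13,0,0],"delta_rot": [0,0,0],"fingers": 1},
])

```text
clock: 8.13
tcp_pos: [0.3503, -0.3666, 0.235]
orientation: [2.564, 1.811, -0.014]
contact_force: [0.4, -1.0, -0.3]
grip_width: 0.0002
```

```bash
python3 -c "
from h import *
go(.005,-.5,.2)
f=imaging.grab_frame('scene'); cv2.imwrite('pics/scene5.png',cv2.resize(f[110:310,230:470],None,fx=3,fy=3))
f=imaging.grab_frame('top'); cv2.imwrite('pics/top5.png',cv2.resize(f[130:310,215:475],None,fx=3,fy=3))"
```

```text
t 8.13 tcp [ 0.3503 -0.3666  0.235 ] board [ 0.0044 -0.4311] F [ 0.4 -1.  -0.3] w 0.0
move cm [-6.86  0.09  3.55] rot deg [-0.2  0.5 -0.2]
```

View pics/scene5.png

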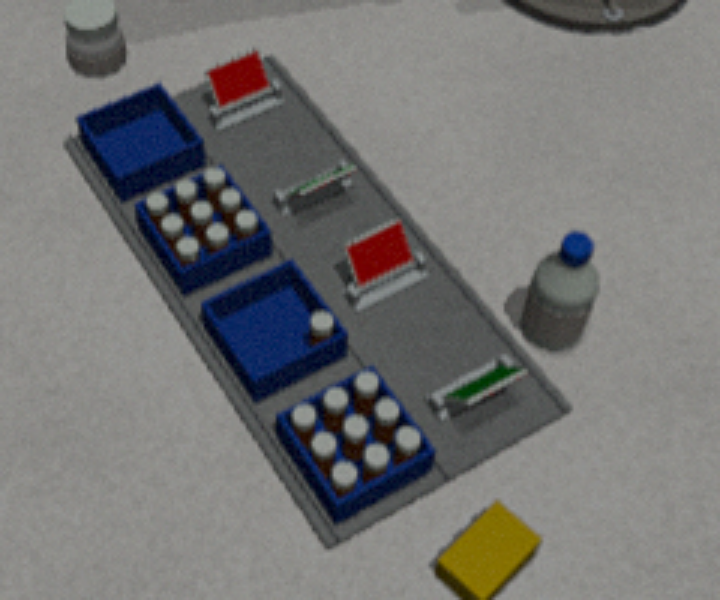

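View pics/top5.png

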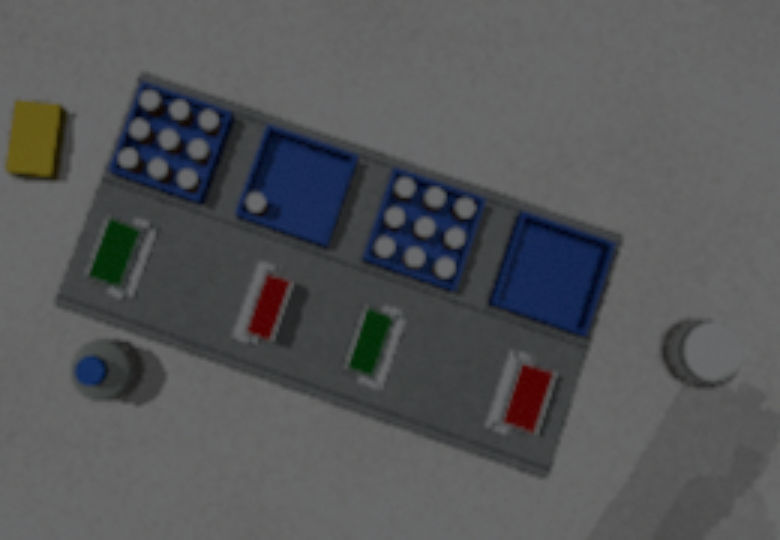

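The tags now read green, red, green, red from left to right, matching full, one vial, full, empty. The bins, bottle, jar and block are where they started, and the arm is clear.

```bash
python3 -c "
from bench import r
print(r.hand_in())"
```

```text
the job is handed in; nothing more can be done
None
```

The job is done and handed in at about 8.2 s. All four tags now match their bins: green, red, green, red from left to right, for full, one vial, full, empty.

- **What I did:** Two tags were wrong. With the fingers shut, I came down between them and pushed the leftmost tag (full bin) over to green, then the second tag (single-vial bin) over to red. The other two tags were already right and I did not touch them. I gripped and lifted nothing.
- **Last checks:** The final top and scene pictures show the four tags as above. By eye, the bins, bottle, jar and block are where they started. The arm is clear, and the force readings printed after each move stayed around 1 N.
- **What disagreed:**
  - The networks' stand and bin positions scattered by up to about 9 mm around the board fit. The two red tag plates, measured by colour, agreed with the fit to about 1.5 mm.
  - The colour check missed both green tags, so I judged those by eye.

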